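Angle the scale bar past the lamp post into its dock

ROBOT

A 6-joint arm with a two-finger parallel gripper is mounted at the origin on the work surface. World frame = base frame: x ahead of the robot, y to its left, z up, the work surface at z = 0. Lengths are in m, angles in rad, forces in N, time in s.
With the tool pointing down it reaches from about 0.35 to 0.85 m from the base axis. Payload 8.1 kg.
Tool frame: the origin (TCP) lies between the finger pads; the fingertips stand 14 mm ahead of it and the grasp point (between the pads) lies 5 mm behind it (robot.tip_reach is the z of the fingertips in the tool frame, in m); z points along the fingers, y is the line along which they close (so a half turn about z gives the same grasp; the last joint's range is limited). The gripper opens to 93 mm and grips with 3 to 60 N. Pads are 15 mm wide; open, the fingers measure 128 mm over their backs; the gripper's body (75 mm by 188 mm) begins 65 mm behind the grasp point.
Start: joints at [-1.38, 0.13, 1.488, -0, 1.523, -0.085], TCP at [0.163, -0.577, 0.233] pointing down, gripper open.
Joint ranges: [-2.96, 2.96], [-0.89, 2.26], [0.02, 2.5], [-1.34, 4.48], [0, 2.73], [-2.66, 2.66]. Speed limits (rad/s): [2.39, 2.39, 2.79, 3.14, 3.14, 3.14].

INTERFACE

Orientations are given as a rotation vector (axis times angle).
In Python, from plant import robot gives the robot as it stands. The module is installed in compiled form; this text tells all that it offers.
- The arm moves only by the shell command python3 -m handwheel 'ROWS' [FORCE]. ROWS is JSON, a list of rows, each a list of 7 numbers: the closure, from -1 (fully open) to 1 (shut), then the shift along the tool's x, y, z each as a share of 100 cm, from -1 to 1, then the turn, a rotation vector about the tool's x, y, z each as a share of 180 degrees, from -1 to 1. In form: [[grip, tx, ty, tz, rx, ry, rz], ...]. A call has 1 to 20 rows; each row is the pose to reach, as a shift and turn from the pose commanded when the call began, along the tool's axes at that moment, turning the shorter way round; what a row does not reach only later rows make up. A row lasts 1/8 s, in which the tool goes at most 62.5 mm and 10.7 degrees, less where a joint would pass 70% of its speed; a pose out of reach is approached as far as the arm can. A call with a number of a shift or a turn outside -1 to 1 is refused whole. A call with a gripper value outside its range is refused whole. The fingers move at their own pace and stop on an object; FORCE is the grip in N (left out, the last holds). Time passes only in rows, so rows that repeat a pose let the fingers close. It gives the time, the measured TCP pose, the force, the opening and the grip force at its end, in the units of the state.
- robot.read_state(): the state, without advancing time (a new reading comes with each control period).
- robot.read_camera(name): name is "scene" or "top" or "wrist"; returns a dict with "frame" (420x560x3 uint8, red, green, blue), "fx", "fy", "cx", "cy" (pixels), "rvec" (rotation vector, rad) and "tvec" (3), from world to camera coordinates, as OpenCV has them; the wrist camera has in their place "T_tool_cam" (4x4, takes a point from camera to tool coordinates, whose origin is the TCP and whose axes are the flange's). Camera axes: x right, y down, z forward; pixel columns grow to the right and rows downward; lengths in m; the calibration is good to about 2 mm. The wrist camera is an equidistant fisheye: a pixel r from the principal point sees the ray r / f radians off the axis. A picture is of the moment at which its call begins: read the wrist's pose just before it. There is no depth.
- robot.close_job(): hands the job in; it is judged then, once.
Trained networks look in a picture, given as the dict that the camera call returned (one of the last four; its "shot" number tells which), for a name from the list of things; names that differ only in an ending like _2 or _b are one class to them, and where a whole thing is asked for, a point or a joint stands for the part that bears it (a point fixed in the world has none). Each returns a list of dicts, best first, with "conf" (0 to 1); they miss things now and then, are a little off and sometimes report something else, mostly with a low value. They report only what shows in the picture. A call takes as long as a camera call. They do not tell look-alikes from the thing itself.
- robot.regions_of(picture, name): "mask" (420x560 bool, what is visible of it) and "rect" ([left, top, right, bottom] in pixels, round what is visible of it).
The state is a dict: "t": time; "q": joint angles; "dq": joint speeds; "joint_torque": joint torques, N m; "tool_pos": TCP position; "orientation": TCP orientation; "force": force on the tool from outside, world axes, zero at the start; "wrist_torque": the same for the moment, N m; "opening": finger opening in m; "gripper_force": force on a finger pad.
Only numpy, scipy, OpenCV 4.12 (cv2) and the standard library are available. Lean on these libraries where they do the work, as an engineer would, in place of code of your own. Each camera call takes 0.05 s, during which the arm holds its last target. There are 200 camera calls.

TASK

Put the black-and-white banded scale bar away in its blue dock by pushing it along the bench with the fingertips: push one end, then the other, to angle it in behind the short steel post until it lies fully inside the dock, flush along the back wall. Never lift the bar or take it between the fingers, and leave everything else on the bench where it stands.

Things in the scene. Friction and masses are not known exactly. Their poses are not given: they have to be found in the camera images.
- bar: loose straight bar, aluminium with black and white bands on top, 230 long (its y), 28 wide (its x), 24 high, about 0.25 kg. Origin: centre of its underside. It lies on the bench in front of the dock (on the robot's side), its middle well to the right of the post (its left end may reach just in front of the post), at up to about 17 degrees to the dock. It slides and turns freely on the bench; pushed sideways at one end it turns about a point some 50 beyond its middle
- bar_left (a point): centre of the bar's end face at its +y end (the end nearer the post), 12 above the underside
- bar_right (a point): centre of the bar's end face at its -y end, 12 above the underside
- dock: fixed blue three-sided dock on the bench, open at the top and towards the robot (its -x). Origin: on the bench, at the middle of the back wall's inner face; x points from the mouth into the back wall, y along the back wall to the left. Inside it is 300 long (y from -150 to +150) and 50 deep (x from -50 at the mouth to 0 at the back wall); walls 24 high and 12 thick; no raised floor. The bar flush inside has its centre line at x = -14
- post: fixed upright round steel post with a yellow band, 20 in diameter, 62 high, on the bench before the dock's mouth near its left end: its axis is 80 in front of the dock's back wall (dock x = -80, 20 clear between post and mouth line), at dock y between +55 and +80. Its axes are parallel to the dock's. Origin: centre of its foot. Between post and right end wall there is too little room for the bar to go straight in
- torch: bystander, loose: small black torch standing on its head, 135 high, 36 across. Origin: centre of its underside
- jar: bystander, loose: amber glass jar with white cap, 60 high, 48 across. Origin: centre of its underside
- sponge: bystander, loose: orange sponge block 60 x 100 x 35. Origin: centre of its underside
- tray: bystander, loose: clear plastic tray 90 x 150 x 40. Origin: centre of its underside
- spray: bystander, loose: white bottle with red cap, 170 high, 70 across. Origin: centre of its underside
- tape: bystander, loose: yellow tape ring lying flat, 90 across, 24 high. Origin: centre of its underside
- beaker: bystander, loose: glass beaker 80 high, 70 across. Origin: centre of its underside
There are look-alikes about, which are no part of the job. Of the things shaped like the post, the steel one is meant.

How it is judged:
On the way:
1. one end of the bar has gone in behind the post (between post and dock) (((x of bar_left in the frame of post above 0.012 m and y of bar_left in the frame of post above 0 m) or (x of bar_right in the frame of post above 0.012 m and y of bar_right in the frame of post above 0 m))), for 0.1 s.
At the end, for the whole second after the job is handed in: The bar lies flat on the bench and at rest inside the dock: both ends within 8 mm of flush with the back wall and between the end walls; every bystander within 30 mm of where it stood (x of bar_left in the frame of dock between -0.022 and -0.006 m and y of bar_left in the frame of dock between -0.152 and 0.152 m and x of bar_right in the frame of dock between -0.022 and -0.006 m and y of bar_right in the frame of dock between -0.152 and 0.152 m and height (world z) of bar below 0.004 m and angle between bar's own z axis and vertical below 0.05 rad and linear speed of bar below 0.01 m/s and distance of each of torch, jar, sponge, tray, spray, tape, beaker from where it was at the start of the episode below 0.03 m); the robot touches nothing.
It fails at once if the bar is lifted or tipped off the bench (height (world z) of bar above 0.012 m or angle between bar's own z axis and vertical above 0.15 rad).
It fails at once if the bar is taken between the fingers (the grasp point inside the bar while the fingers touch it) (contact force between the fingers and bar above 1 N and z of the grasp point in the frame of bar below 0.036 m and x of the grasp point in the frame of bar between -0.009 and 0.009 m and y of the grasp point in the frame of bar between -0.11 and 0.11 m).
It fails at once if a bystander is shoved or knocked over ((distance of torch from where it was at the start of the episode above 0.03 m or angle between torch's own z axis and vertical above 0.4 rad) or (distance of jar from where it was at the start of the episode above 0.03 m or angle between jar's own z axis and vertical above 0.4 rad) or (distance of sponge from where it was at the start of the episode above 0.03 m or angle between sponge's own z axis and vertical above 0.4 rad) or (distance of tray from where it was at the start of the episode above 0.03 m or angle between tray's own z axis and vertical above 0.4 rad) or (distance of spray from where it was at the start of the episode above 0.03 m or angle between spray's own z axis and vertical above 0.4 rad) or (distance of tape from where it was at the start of the episode above 0.03 m or angle between tape's own z axis and vertical above 0.4 rad) or (distance of beaker from where it was at the start of the episode above 0.03 m or angle between beaker's own z axis and vertical above 0.4 rad)).
It also fails if it takes over 72 s, if anything falls off the work surface, if the arm or the gripper's body presses on something with over 40 N, if the wrist force passes 120 N, or if a joint passes its speed limit or range.

## Working session

There is one attempt and no reset: what is moved stays moved. The work goes in short steps, Python scripts to look and compute and a shell command to move; the robot and the scene stay as the last step left them, time stands still between calls to the robot, and variables do not carry over. Pictures are saved under pics/ and viewed, at most 10 in all, crops included, and the job is handed in when it is done.

```bash
mkdir -p pics; cat > h.py <<'E'
import numpy as np, cv2
from plant import robot
from scipy.spatial.transform import Rotation as R
def ray(p,uv,z):
    """pixel -> world point on plane z (top/scene)"""
    K=np.array([[p['fx'],0,p['cx']],[0,p['fy'],p['cy']],[0,0,1]]);Rm=R.from_rotvec(p['rvec']).as_matrix()
    uv=np.atleast_2d(np.array(uv,float));d=np.c_[uv,np.ones(len(uv))]@np.linalg.inv(K).T@Rm
    c=-Rm.T@np.array(p['tvec']);return c+d*((z-c[2])/d[:,2])[:,None]
def proj(p,X):
    K=np.array([[p['fx'],0,p['cx']],[0,p['fy'],p['cy']],[0,0,1]])
    return cv2.projectPoints(np.atleast_2d(np.array(X,float)),np.array(p['rvec']),np.array(p['tvec']),K,None)[0][:,0]
E
python3 - <<'E'
from h import *
s=robot.read_state();print(s['t'],s['tool_pos'],s['orientation'])
for n in("top","scene"):
    p=robot.read_camera(n);cv2.imwrite(f'pics/{n}0.png',p['frame'][...,::-1])
    for o in("bar","dock","post","torch","jar","sponge","tray","spray","tape","beaker"):
        for r in robot.regions_of(p,o)[:3]:
            m=r['mask'];c=cv2.findContours(m.astype('uint8'),0,2)[0];c=max(c,key=cv2.contourArea)
            b=cv2.minAreaRect(c);bp=cv2.boxPoints(b)
            print(n,o,round(r['conf'],2),r['rect'],np.round(ray(p,[b[0]],.024)[0,:2],3), np.round(ray(p,bp,.024)[:,:2],3).tolist() if o in('bar','dock') else '')
E
```

```text
0.0 [ 0.16331552 -0.57678726  0.23157956] [-3.10995348e+00 -4.31625087e-01  1.53478356e-04]
top bar 0.69 [257.8, 224.4, 334.8, 251.5] [ 0.525 -0.089] [[0.519, 0.025], [0.562, -0.198], [0.53, -0.204], [0.488, 0.019]]
top dock 0.88 [207.3, 180.9, 316.2, 213.4] [0.645 0.013] [[0.669, 0.178], [0.687, -0.147], [0.622, -0.15], [0.604, 0.172]]
top dock 0.25 [258.6, 222.2, 336.6, 250.3] [ 0.524 -0.088] [[0.516, 0.028], [0.565, -0.197], [0.532, -0.204], [0.483, 0.021]]
top post 0.67 [185.7, 215.4, 200.6, 224.2] [0.581 0.216] 
top post 0.51 [230.2, 212.7, 243.9, 222.5] [0.579 0.087] 
top torch 0.73 [122.7, 244.0, 150.2, 257.5] [0.49 0.38] 
top jar 0.64 [124.6, 200.1, 142.8, 217.7] [0.621 0.392] 
top jar 0.33 [401.1, 230.4, 431.6, 265.9] [ 0.495 -0.428] 
top sponge 0.62 [275.7, 142.6, 311.0, 165.7] [ 0.773 -0.081] 
top sponge 0.46 [207.5, 182.0, 315.0, 209.9] [0.644 0.013] 
top sponge 0.24 [233.9, 214.6, 242.9, 224.9] [0.579 0.087] 
top tray 0.62 [199.4, 136.2, 253.6, 165.4] [0.788 0.126] 
top tray 0.6 [259.0, 224.2, 336.8, 250.0] [ 0.525 -0.089] 
top spray 0.85 [394.3, 182.6, 431.9, 206.9] [ 0
[... 414 characters left out ...]
.1, 258.9] [0.656 0.004] [[0.623, -0.154], [0.609, 0.184], [0.69, 0.166], [0.698, -0.157]]
scene post 0.68 [314.3, 182.1, 331.6, 209.1] [0.576 0.085] 
scene post 0.61 [365.2, 168.8, 378.6, 195.3] [0.573 0.217] 
scene torch 0.93 [403.1, 106.2, 424.2, 155.7] [0.444 0.397] 
scene jar 0.69 [432.0, 160.1, 459.4, 188.4] [0.611 0.392] 
scene sponge 0.7 [255.4, 263.2, 311.1, 301.7] [ 0.774 -0.084] 
scene tray 0.68 [336.5, 232.3, 417.7, 292.8] [0.786 0.123] 
scene tray 0.46 [198.6, 177.1, 291.0, 225.5] [ 0.531 -0.093] 
scene spray 0.9 [81.4, 225.8, 129.9, 291.5] [ 0.595 -0.431] 
scene tape 0.91 [75.8, 209.9, 116.1, 243.2] [ 0.496 -0.432] 
scene beaker 0.87 [173.6, 252.3, 210.8, 302.8] [ 0.702 -0.254]
```

View pics/top0.png

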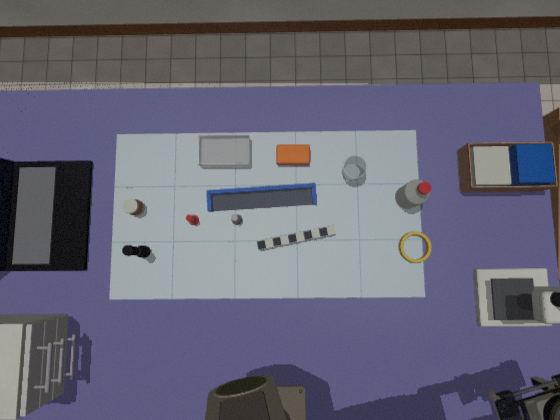

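View pics/scene0.png

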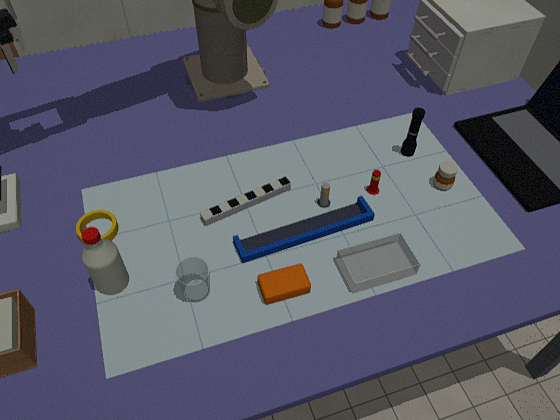

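The steel post shows at top (236,219) and scene (323,195). The red one at top (191,219) is the look-alike. The bar runs from (258,245) to (334,230) in top, with the blue dock just behind it. Next I fit the poses by silhouette.

```bash
cat >> h.py <<'E'
from scipy.optimize import minimize
def hull(pts,shape=(420,560),s=4):
    im=np.zeros((shape[0]*s,shape[1]*s),'uint8')
    cv2.fillConvexPoly(im,np.round((cv2.convexHull(pts.astype('float32'))+.5)*s).astype(int),1);return im
def box(x0,x1,y0,y1,h): return np.array([[a,b,c] for a in(x0,x1) for b in(y0,y1) for c in(0,h)])
BAR=box(-.014,.014,-.115,.115,.024);DOCK=box(-.05,.012,-.162,.162,.024)
def place(B,v):
    c,s=np.cos(v[2]),np.sin(v[2]);return np.c_[B[:,0]*c-B[:,1]*s+v[0],B[:,0]*s+B[:,1]*c+v[1],B[:,2]]
def fit(name,B,v0,cams=("top","scene"),verbose=True):
    T=[]
    for n in cams:
        p=robot.read_camera(n);rs=robot.regions_of(p,name)
        g=hull(proj(p,place(B,v0)))[::4,::4]
        rs=[(np.sum(r['mask']&(g>0))/np.sum(r['mask']|(g>0)),r) for r in rs]
        if not rs: print(n,'none');continue
        q,r=max(rs,key=lambda a:a[0])
        ys,xs=np.nonzero(cv2.morphologyEx(r['mask'].astype('uint8'),cv2.MORPH_OPEN,np.ones((2,2))))
        T.append((p,hull(np.c_[xs,ys].astype(float)) if name=='dock' else cv2.resize(r['mask'].astype('uint8'),None,fx=4,fy=4,interpolation=0)))
    def iou(p,m,v):
        g=hull(proj(p,place(B,v)));return np.sum(g&m)/np.sum(g|m)
    best=None
    sx=np.array([.006,.006,.04])
    for k in range(3):
        o=minimize(lambda v:-sum(iou(p,m,v) for p,m in T),v0,method='Nelder-Mead',options=dict(initial_simplex=np.array([v0]+[np.array(v0)+np.eye(3)[i]*sx[i]*(-1)**k for i in range(3)]),xatol=1e-4,fatol=1e-5))
        v0=o.x
    if verbose: print(name,np.round(v0,4),[round(iou(p,m,v0),3) for p,m in T])
    return v0
def indock(D,X):
    c,s=np.cos(D[2]),np.sin(D[2]);d=np.atleast_2d(X)[:,:2]-D[:2];return np.c_[d[:,0]*c+d[:,1]*s,-d[:,0]*s+d[:,1]*c]
def report(D,b):
    e=place(np.array([[0,.115,0],[0,-.115,0]]),b)
    print('left,right in dock mm',np.round(indock(D,e)*1e3,1).tolist(),'angle deg',round(np.degrees(b[2]-D[2]),1))
E
python3 - <<'E'
from h import *
D=fit('dock',DOCK,[.664,.014,.05]);b=fit('bar',BAR,[.525,-.09,.19])
fit('dock',DOCK,D,('top',));fit('dock',DOCK,D,('scene',));fit('bar',BAR,b,('top',));fit('bar',BAR,b,('scene',))
np.save('D.npy',D);report(D,b)
P=np.array([.577,.085]);print('post',indock(D,P))
s=robot.read_state();Rt=R.from_rotvec(s['orientation'])
c,sn=np.cos(D[2]),np.sin(D[2])
Rg=R.from_matrix(np.array([[-sn,c,0],[c,sn,0],[0,0,-1]]).T)
print('turn',(Rt.inv()*Rg).as_rotvec()/np.pi)
for tgt in([-.235,-.0,.12],):
    g=np.r_[place(np.array([[tgt[0],tgt[1],0]]),D)[0,:2],tgt[2]]
    print(g,'shift',Rt.inv().apply(g-s['tool_pos']))
E
```

```text
dock [0.6649 0.0141 0.0586] [np.float64(0.928), np.float64(0.957)]
bar [ 0.5249 -0.0877  0.1974] [np.float64(0.904), np.float64(0.865)]
dock [0.662  0.0092 0.0496] [np.float64(0.944)]
dock [0.6675 0.0142 0.0528] [np.float64(0.971)]
bar [ 0.5256 -0.0871  0.2038] [np.float64(0.922)]
bar [ 0.5199 -0.088   0.1993] [np.float64(0.902)]
left,right in dock mm [[-161.6, 20.4], [-129.8, -207.4]] angle deg 8.0
post [[-0.08359454  0.07591579]]
turn [-2.27080212e-06 -1.88201012e-05 -4.30860850e-01]
[4.30299642e-01 3.48800631e-04 1.20000000e-01] shift [ 0.41410519 -0.48315174  0.11266008]
```

```bash
python3 -m handwheel '[[1,0.414,-0.483,0.112,0,0,-0.431],[1,0.414,-0.483,0.112,0,0,-0.431],[1,0.414,-0.483,0.112,0,0,-0.431],[1,0.414,-0.483,0.112,0,0,-0.431],[1,0.414,-0.483,0.112,0,0,-0.431],[1,0.414,-0.483,0.112,0,0,-0.431],[1,0.414,-0.483,0.112,0,0,-0.431],[1,0.414,-0.483,0.112,0,0,-0.431],[1,0.414,-0.483,0.112,0,0,-0.431],[1,0.414,-0.483,0.112,0,0,-0.431],[1,0.414,-0.483,0.112,0,0,-0.431],[1,0.414,-0.483,0.112,0,0,-0.431],[1,0.414,-0.483,0.112,0,0,-0.431],[1,0.414,-0.483,0.112,0,0,-0.431],[1,0.414,-0.483,0.112,0,0,-0.431],[1,0.414,-0.483,0.112,0,0,-0.431]]' 10
cat >> h.py <<'E'
def where(D):
    s=robot.read_state();Rm=R.from_rotvec(s['orientation']).as_matrix()
    print('t',s['t'],'tcp dock mm',np.round(indock(D,s['tool_pos'])*1e3,1),'z',np.round(s['tool_pos'][2]*1e3,1),'toolx in dock deg from y (ccw+)',round(np.degrees(np.arctan2(Rm[1,0],Rm[0,0])-D[2])-90,1),'F',np.round(s['force'],1),'open',round(s['opening'],3))
E
python3 - <<'E'
from h import *
D=np.array([.6645,.0135,.054]);np.save('D.npy',D)
where(D)
s=robot.read_state()
p=robot.read_camera('wrist');cv2.imwrite('pics/w1.png',p['frame'][...,::-1])
np.save('w1.npy',dict(p=p,s=s),allow_pickle=True)
E
```

```text
t: 3.9
tool_pos: [0.4303, -0.0004, 0.1208]
orientation: [2.156, 2.285, 0.0]
force: [0.1, -1.2, -0.0]
opening: 0.0005
gripper_force: 0.0
t 3.9 tcp dock mm [[-234.7   -1.2]] z 120.8 toolx in dock deg from y (ccw+) 0.2 F [ 0.1 -1.2 -0. ] open 0.0
```

View pics/w1.png

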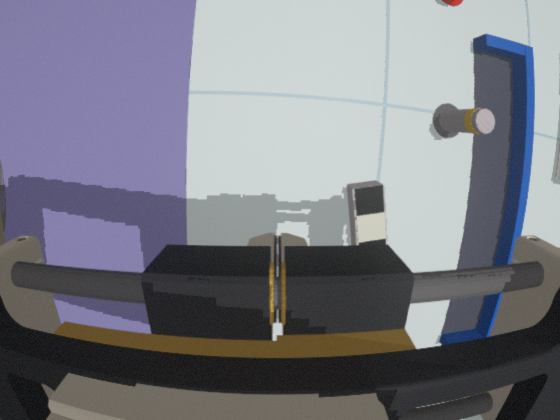

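The wrist view shows the post's foot at about (447,120) and the bar's left end at (349–383,183). The dock's left wall runs from (476,44) to (528,52). I'll place these in dock coordinates as a check.

```bash
cat >> h.py <<'E'
def wpt(p,s,uv,z):
    u=np.array([uv[0]-p['cx'],uv[1]-p['cy']]);r=np.hypot(*u);th=r/p['fx']
    d=np.r_[np.sin(th)*u/r,np.cos(th)];T=np.array(p['T_tool_cam']);Rt=R.from_rotvec(s['orientation']).as_matrix()
    d=Rt@T[:3,:3]@d;c=Rt@T[:3,3]+s['tool_pos'];return c+d*(z-c[2])/d[2]
E
python3 - <<'E'
from h import *
D=np.load('D.npy');a=np.load('w1.npy',allow_pickle=True).item();p,s=a['p'],a['s']
for n,uv,z in(('post foot',(447,120),0),('post top',(483,121),.062),('bar L near top',(353,187),.024),('bar L far top',(382,182),.024),('dock mouth outer L top',(476,44),.024),('mouth inner L top',(482,52),.024),('back inner L top',(527,55),.024),('back R inner top',(487,334),.024)):
    w=wpt(p,s,uv,z);print(n,np.round(w,3),np.round(indock(D,w)*1e3,1))
E
```

```text
post foot [0.579 0.086 0.   ] [[-81.2  77.4]]
post top [0.577 0.085 0.062] [[-84.   76.6]]
bar L near top [0.488 0.022 0.024] [[-175.6   18. ]]
bar L far top [0.512 0.028 0.024] [[-151.5   22.4]]
dock mouth outer L top [0.593 0.157 0.024] [[-63.4 147.5]]
mouth inner L top [0.6   0.151 0.024] [[-57.  141.2]]
back inner L top [0.657 0.164 0.024] [[  0.8 150.2]]
back R inner top [ 0.671 -0.13   0.024] [[  -1.  -143.9]]
```

```bash
python3 -m handwheel '[[1,-0.004,0,0.06,0,0,0],[1,-0.004,0,0.1,0,0,0],[1,-0.004,0,0.1,0,0,0],[1,-0.004,0.02,0.1,0,0,0],[1,-0.004,0.035,0.1,0,0,0],[1,-0.004,0.045,0.1,0,0,0],[1,-0.004,0.053,0.1,0,0,0],[1,-0.004,0.061,0.1,0,0,0],[1,-0.004,0.069,0.1,0,0,0],[1,-0.004,0.077,0.1,0,0,0],[1,-0.004,0.085,0.1,0,0,0],[1,-0.004,0.093,0.1,0,0,0],[1,-0.004,0.1,0.1,0,0,0],[1,-0.004,0.105,0.1,0,0,0],[1,-0.004,0.105,0.1,0,0,0]]'
python3 - <<'E'
from h import *
D=np.load('D.npy');where(D)
b=fit('bar',BAR,[.56,-.095,-.1],('scene',));report(D,b)
E
```

```text
t: 5.82
tool_pos: [0.5357, 0.0024, 0.0206]
orientation: [2.155, 2.286, 0.0]
force: [-0.1, -0.2, 0.4]
opening: 0.0005
gripper_force: 0.0
t 5.825 tcp dock mm [[-129.2   -4.1]] z 20.6 toolx in dock deg from y (ccw+) 0.3 F [-0.1 -0.2  0.4] open 0.0
bar [ 0.5458 -0.0894 -0.1956] [np.float64(0.913)]
left,right in dock mm [[-95.7, 15.1], [-152.5, -207.8]] angle deg -14.3
```

```bash
python3 -m handwheel '[[1,0,0.008,0,0,0,0],[1,0,0.016,0,0,0,0],[1,0,0.023,0,0,0,0],[1,0,0.023,0,0,0,0]]'
python3 - <<'E'
from h import *
D=np.load('D.npy');where(D)
b=fit('bar',BAR,[.56,-.095,-.3],('scene',));report(D,b)
s=robot.read_state();p=robot.read_camera('wrist');cv2.imwrite('pics/w2.png',p['frame'][...,::-1])
np.save('w2.npy',dict(p=p,s=s),allow_pickle=True)
E
```

```text
t: 6.42
tool_pos: [0.5591, 0.0037, 0.0208]
orientation: [2.154, 2.286, 0.001]
force: [-0.5, 0.3, 0.4]
opening: 0.0004
gripper_force: 0.0
t 6.425 tcp dock mm [[-105.8   -4.1]] z 20.8 toolx in dock deg from y (ccw+) 0.3 F [-0.5  0.3  0.4] open 0.0
bar [ 0.5564 -0.0884 -0.3344] [np.float64(0.899)]
left,right in dock mm [[-69.9, 10.5], [-157.0, -202.4]] angle deg -22.3
```

View pics/w2.png

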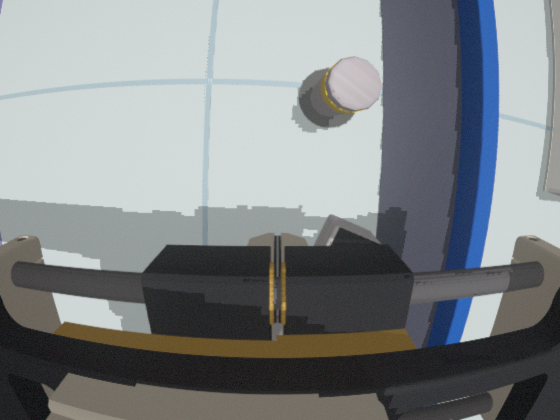

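The bar's left end now shows at (331,217)–(383,242), just in front of the post's gap. The post's top is at (354,84). Next I retreat and go round to the right end.

```bash
python3 -m handwheel '[[1,0,-0.03,0,0,0,0],[1,0,-0.04,-0.05,0,0,0],[1,0,-0.04,-0.07,0,0,0],[1,-0.23,-0.061,-0.07,0,0,0.125],[1,-0.23,-0.061,-0.07,0,0,0.125],[1,-0.23,-0.061,-0.07,0,0,0.125],[1,-0.23,-0.061,-0.07,0,0,0.125],[1,-0.23,-0.061,-0.07,0,0,0.125],[1,-0.23,-0.061,-0.07,0,0,0.125]]'
python3 - <<'E'
from h import *
D=np.load('D.npy')
a=np.load('w2.npy',allow_pickle=True).item()
for uv in((331,217),(383,242)): print(np.round(indock(D,wpt(a['p'],a['s'],uv,.024))*1e3,1))
where(D)
b=fit('bar',BAR,[.56,-.095,-.33],('scene',));report(D,b)
b=fit('bar',BAR,b,('top',));report(D,b)
E
```

```text
t: 7.7
tool_pos: [0.5106, -0.229, 0.0904]
orientation: [-2.559, -1.82, -0.0]
force: [-0.1, -0.4, 0.6]
opening: 0.0005
gripper_force: 0.0
[[-81.8  18.9]]
[[-54.4   5.9]]
t 7.7 tcp dock mm [[-166.7 -233.8]] z 90.4 toolx in dock deg from y (ccw+) -22.2 F [-0.1 -0.4  0.6] open 0.0
bar [ 0.5566 -0.0878 -0.3463] [np.float64(0.919)]
left,right in dock mm [[-68.4, 10.6], [-158.0, -201.2]] angle deg -22.9
bar [ 0.5613 -0.0857 -0.3511] [np.float64(0.914)]
left,right in dock mm [[-63.1, 12.2], [-153.7, -199.1]] angle deg -23.2
```

```bash
python3 -m handwheel '[[1,0,-0.003,0.05,0,0,0],[1,0,-0.003,0.07,0,0,0],[1,0,-0.003,0.07,0,0,0],[1,0.015,-0.003,0.07,0,0,0],[1,0.025,-0.003,0.07,0,0,0],[1,0.032,-0.003,0.07,0,0,0],[1,0.039,-0.003,0.07,0,0,0],[1,0.046,-0.003,0.07,0,0,0],[1,0.053,-0.003,0.07,0,0,0],[1,0.06,-0.003,0.07,0,0,0],[1,0.067,-0.003,0.07,0,0,0],[1,0.074,-0.003,0.07,0,0,0],[1,0.081,-0.003,0.07,0,0,0],[1,0.081,-0.003,0.07,0,0,0]]'
python3 - <<'E'
from h import *
D=np.load('D.npy')
where(D)
b=fit('bar',BAR,[.578,-.045,-.33],('scene',));report(D,b)
b=fit('bar',BAR,b,('top',));report(D,b)
E
```

```text
t: 9.65
tool_pos: [0.5347, -0.1511, 0.0204]
orientation: [-2.558, -1.822, -0.0]
force: [0.6, 0.3, -0.7]
opening: 0.0005
gripper_force: 0.0
t 9.65 tcp dock mm [[-138.5 -157.3]] z 20.4 toolx in dock deg from y (ccw+) -22.2 F [ 0.6  0.3 -0.7] open 0.0
bar [ 0.572  -0.0335 -0.3246] [np.float64(0.867)]
left,right in dock mm [[-52.4, 64.9], [-137.4, -148.8]] angle deg -21.7
bar [ 0.5768 -0.0299 -0.3308] [np.float64(0.693)]
left,right in dock mm [[-46.7, 68.0], [-133.1, -145.2]] angle deg -22.0
```

```bash
python3 -m handwheel '[[1,0.007,0,0,0,0,0],[1,0.014,0,0,0,0,0],[1,0.021,0,0,0,0,0],[1,0.028,0,0,0,0,0],[1,0.035,0,0,0,0,0],[1,0.042,0,0,0,0,0],[1,0.046,0,0,0,0,0],[1,0.046,0,0,0,0,0]]'
python3 - <<'E'
from h import *
D=np.load('D.npy')
where(D)
b=fit('bar',BAR,[.59,.015,-.33],('scene',));report(D,b)
p=robot.read_camera('scene');cv2.imwrite('pics/s2.png',cv2.resize(p['frame'][140:280,160:400,::-1],None,fx=3,fy=3))
E
```

```text
t: 10.85
tool_pos: [0.5499, -0.1081, 0.0207]
orientation: [2.559, 1.822, 0.0]
force: [0.5, -0.5, -0.0]
opening: 0.0003
gripper_force: 0.0
t 10.85 tcp dock mm [[-121.  -115.2]] z 20.7 toolx in dock deg from y (ccw+) -22.2 F [ 0.5 -0.5 -0. ] open 0.0
bar [ 0.5908  0.0208 -0.3237] [np.float64(0.811)]
left,right in dock mm [[-30.8, 118.2], [-115.6, -95.6]] angle deg -21.6
```

View pics/s2.png

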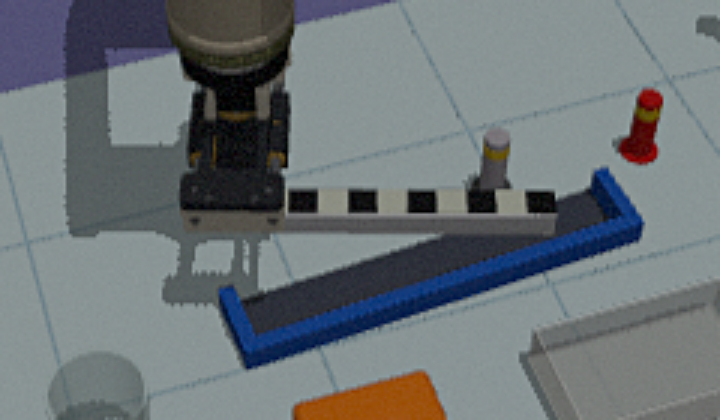

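The bar's left end now lies behind the steel post, at crop (545,210). The right end is in front of the dock's right part. Next I go round to the robot's side of the right end.

```bash
python3 -m handwheel '[[1,-0.015,0,0,0,0,0],[1,-0.015,0,-0.06,0,0,0],[1,-0.015,0,-0.07,0,0,0],[1,0.011,-0.053,-0.07,0,0,-0.123],[1,0.011,-0.053,-0.07,0,0,-0.123],[1,0.011,-0.053,-0.07,0,0,-0.123],[1,0.011,-0.053,-0.04,0,0,-0.123],[1,0.011,-0.053,0,0,0,-0.123],[1,0.011,-0.053,0,0,0,-0.123]]'
python3 - <<'E'
from h import *
D=np.load('D.npy')
where(D)
b=fit('bar',BAR,[.59,.01,-.33],('scene',));report(D,b)
E
```

```text
t: 12.12
tool_pos: [0.5006, -0.0807, 0.0177]
orientation: [-2.163, -2.271, 0.005]
force: [-0.7, -0.3, -0.3]
opening: 0.0008
gripper_force: 0.0
t 12.125 tcp dock mm [[-168.7  -85.2]] z 17.7 toolx in dock deg from y (ccw+) -0.3 F [-0.7 -0.3 -0.3] open 0.001
bar [ 0.5886  0.0099 -0.3352] [np.float64(0.914)]
left,right in dock mm [[-32.3, 106.9], [-119.6, -105.9]] angle deg -22.3
```

```bash
python3 -m handwheel '[[1,0,0.015,0,0,0,0],[1,0,0.025,0,0,0,0],[1,0,0.032,0,0,0,0],[1,0,0.039,0,0,0,0],[1,0,0.046,0,0,0,0],[1,0,0.053,0,0,0,0],[1,0,0.06,0,0,0,0],[1,0,0.067,0,0,0,0],[1,0,0.074,0,0,0,0],[1,0,0.081,0,0,0,0],[1,0,0.088,0,0,0,0],[1,0,0.094,0,0,0,0],[1,0,0.094,0,0,0,0]]'
python3 - <<'E'
from h import *
D=np.load('D.npy')
where(D)
b=fit('bar',BAR,[.62,.01,-.0],('scene',));report(D,b)
E
```

```text
t: 13.85
tool_pos: [0.5977, -0.0758, 0.0207]
orientation: [2.162, 2.279, 0.001]
force: [-0.4, -0.3, 0.2]
opening: 0.0003
gripper_force: 0.0
t 13.85 tcp dock mm [[-71.5 -85.5]] z 20.7 toolx in dock deg from y (ccw+) -0.1 F [-0.4 -0.3  0.2] open 0.0
bar [0.6161 0.0201 0.1365] [np.float64(0.78)]
left,right in dock mm [[-57.4, 123.8], [-38.5, -105.4]] angle deg 4.7
```

```bash
python3 -m handwheel '[[1,0,-0.035,0,0,0,0],[1,0.06,-0.035,0,0,0,0],[1,0.115,-0.035,0,0,0,0],[1,0.125,-0.035,0,0,0,0],[1,0.125,-0.035,0,0,0,0],[1,0.125,-0.022,0,0,0,0],[1,0.125,-0.014,0,0,0,0],[1,0.125,-0.007,0,0,0,0],[1,0.125,0,0,0,0,0],[1,0.125,0.007,0,0,0,0],[1,0.125,0.014,0,0,0,0],[1,0.125,0.02,0,0,0,0],[1,0.125,0.02,0,0,0,0]]'
python3 - <<'E'
from h import *
D=np.load('D.npy')
where(D)
b=fit('bar',BAR,[.64,.015,.03],('scene',));report(D,b)
p=robot.read_camera('scene');cv2.imwrite('pics/s3.png',cv2.resize(p['frame'][140:280,160:400,::-1],None,fx=3,fy=3))
E
```

```text
t: 15.58
tool_pos: [0.6111, 0.0501, 0.0207]
orientation: [2.162, 2.279, 0.001]
force: [-1.6, 0.0, 0.5]
opening: 0.0004
gripper_force: 0.0
t 15.575 tcp dock mm [[-51.4  39.5]] z 20.7 toolx in dock deg from y (ccw+) -0.1 F [-1.6  0.   0.5] open 0.0
bar [0.6355 0.0183 0.0107] [np.float64(0.668)]
left,right in dock mm [[-23.7, 121.3], [-33.7, -108.5]] angle deg -2.5
```

View pics/s3.png

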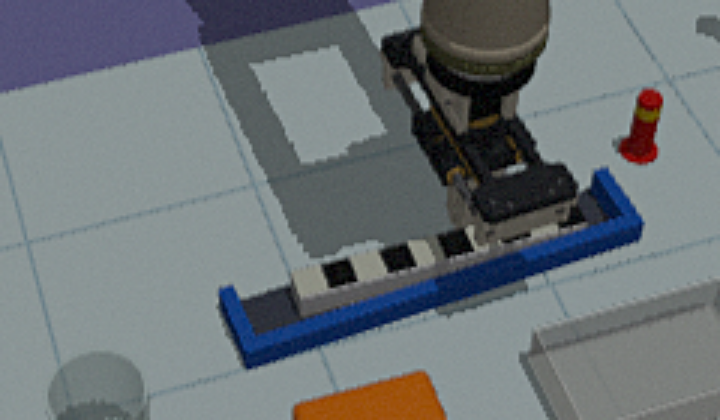

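The bar is in the dock: its left part is nearly at the back wall, and its right end, at crop (295,290), stands a little off. Next I push the right end home.

```bash
python3 -m handwheel '[[1,0,-0.04,0,0,0,0],[1,-0.06,-0.04,0,0,0,0],[1,-0.11,-0.04,0,0,0,0],[1,-0.115,-0.04,0,0,0,0],[1,-0.115,-0.03,0,0,0,0],[1,-0.115,-0.022,0,0,0,0],[1,-0.115,-0.015,0,0,0,0],[1,-0.115,-0.009,0,0,0,0],[1,-0.115,-0.004,0,0,0,0],[1,-0.115,0,0,0,0,0],[1,-0.115,0.004,0,0,0,0],[1,-0.115,0.004,0,0,0,0]]'
python3 - <<'E'
from h import *
D=np.load('D.npy')
where(D)
b=fit('bar',BAR,[.645,.015,.05],('scene',));report(D,b)
E
```

```text
t: 17.23
tool_pos: [0.6208, -0.0646, 0.0207]
orientation: [2.162, 2.279, 0.0]
force: [-0.2, -1.0, 0.0]
opening: 0.0005
gripper_force: 0.0
t 17.225 tcp dock mm [[-47.8 -75.6]] z 20.7 toolx in dock deg from y (ccw+) -0.1 F [-0.2 -1.   0. ] open 0.001
bar [0.64   0.02   0.0835] [np.float64(0.5)]
left,right in dock mm [[-27.5, 122.8], [-20.7, -107.1]] angle deg 1.7
```

```bash
python3 -m handwheel '[[1,0,0.002,0,0,0,0],[1,0,0.004,0,0,0,0],[1,0,0.006,0,0,0,0],[1,0,0.006,0,0,0,0]]'; python3 -c "
from h import *
where(np.load('D.npy'))"
```

```text
t: 17.82
tool_pos: [0.6256, -0.064, 0.0205]
orientation: [-2.161, -2.278, 0.002]
force: [-6.7, 1.2, 3.7]
opening: 0.0003
gripper_force: 3.2
t 17.825 tcp dock mm [[-43.  -75.3]] z 20.5 toolx in dock deg from y (ccw+) -0.1 F [-6.7  1.2  3.7] open 0.0
```

The right end is against the wall (6.7 N). Now the left part again.

```bash
python3 -m handwheel '[[1,0,-0.04,0,0,0,0],[1,0.06,-0.04,0,0,0,0],[1,0.11,-0.04,0,0,0,0],[1,0.115,-0.04,0,0,0,0],[1,0.115,-0.03,0,0,0,0],[1,0.115,-0.022,0,0,0,0],[1,0.115,-0.015,0,0,0,0],[1,0.115,-0.01,0,0,0,0],[1,0.115,-0.006,0,0,0,0],[1,0.115,-0.003,0,0,0,0],[1,0.115,-0.001,0,0,0,0],[1,0.115,0.001,0,0,0,0],[1,0.115,0.001,0,0,0,0]]'; python3 -c "
from h import *
where(np.load('D.npy'))"
```

```text
t: 19.45
tool_pos: [0.6196, 0.0506, 0.0205]
orientation: [-2.16, -2.277, 0.005]
force: [-9.8, -1.2, 7.5]
opening: 0.0001
gripper_force: 5.4
t 19.45 tcp dock mm [[-42.8  39.5]] z 20.5 toolx in dock deg from y (ccw+) -0.1 F [-9.8 -1.2  7.5] open 0.0
```

Both sides are seated. I retreat, raise the arm clear and check.

```bash
python3 -m handwheel '[[1,0,-0.03,0,0,0,0],[1,0,-0.05,0,0,0,0],[1,0,-0.06,-0.08,0,0,0],[1,0,-0.08,-0.14,0,0,0],[1,-0.25,-0.15,-0.17,0,0,0],[1,-0.25,-0.15,-0.17,0,0,0],[1,-0.25,-0.15,-0.17,0,0,0],[1,-0.25,-0.15,-0.17,0,0,0],[1,-0.25,-0.15,-0.17,0,0,0],[1,-0.25,-0.15,-0.17,0,0,0],[1,-0.25,-0.15,-0.17,0,0,0]]'
python3 - <<'E'
from h import *
D=np.load('D.npy')
where(D)
for c in('scene','top'):
    b=fit('bar',BAR,[.65,.015,.05],(c,));d=fit('dock',DOCK,D,(c,));report(d,b)
    p=robot.read_camera(c)
    for o in("sponge","tray","beaker","tape"):
        r=robot.regions_of(p,o);print(o,r[0]['rect'] if r else None)
    if c=='scene':cv2.imwrite('pics/s4.png',cv2.resize(p['frame'][140:300,160:400,::-1],None,fx=3,fy=3))
E
```

```text
t: 20.82
tool_pos: [0.485, -0.2054, 0.1901]
orientation: [-2.16, -2.28, -0.0]
force: [0.2, 1.4, 0.2]
opening: 0.0003
gripper_force: 0.0
t 20.825 tcp dock mm [[-191.  -208.9]] z 190.1 toolx in dock deg from y (ccw+) -0.0 F [0.2 1.4 0.2] open 0.0
bar [0.6401 0.0212 0.1   ] [np.float64(0.6)]
dock [0.668  0.0146 0.0544] [np.float64(0.967)]
left,right in dock mm [[-32.7, 123.0], [-22.2, -106.8]] angle deg 2.6
sponge [256.2, 262.2, 310.1, 303.9]
tray [335.7, 231.1, 416.2, 294.5]
beaker [173.5, 254.8, 210.2, 302.1]
tape [78.1, 207.6, 116.8, 239.2]
bar [0.652  0.0208 0.0493] [np.float64(0.935)]
top none
dock [0.6645 0.0135 0.054 ] []
left,right in dock mm [[-11.6, 123.0], [-12.7, -107.0]] angle deg -0.3
sponge [277.7, 143.8, 312.3, 165.0]
tray [198.3, 135.7, 251.9, 167.4]
beaker [341.3, 151.5, 368.1, 182.0]
tape None
```

View pics/s4.png

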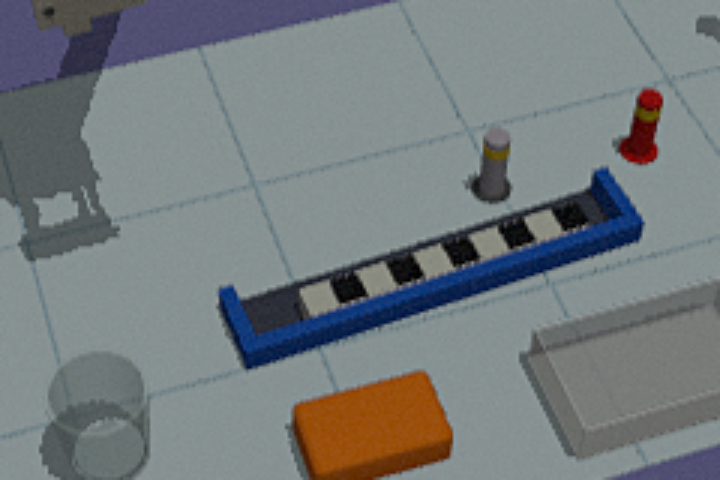

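The picture shows the bar from (305,300) to (580,215), flush along the back wall. The scene fit is off because the wall hides part of the bar, but the top fit gives about -12 mm for both ends. The bystanders I could check have not moved, and the arm is clear.

```bash
python3 -c "
from plant import robot
print(robot.close_job())"
```

```text
the job is handed in; nothing more can be done
None
```

The bar lies flush along the dock's back wall, pushed in behind the steel post without lifting or gripping, and I have handed the job in; I saw no bystander move, but the hand-in returned no verdict.

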